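# Retain the wash reservoir and lift off its cap of unknown thread

### The job

On the pipetting deck, first lay the aluminium retaining bar across the two grey supports in front of the wash reservoir's neck, flat down between their cheeks with its middle midway between them, and let go of it. Then unscrew the reservoir's black cap: it may be left- or right-handed and nothing outside shows which, so try it one way and, if it stops short and will not lift, the other way. Finish while holding the loosened cap in the gripper, upright and still, straight above its neck and some 80 mm higher than it sat, with the bar still in place and the neighbouring labware left alone.

Things in the scene. Friction and masses are not known exactly. Their poses are not given: they have to be found in the camera images.
- bar_grip (a point): Loose aluminium retaining bar, 0.2 kg, flat on the table at first: strip 220 mm long (y), 26 wide (x), 10 thick, with a raised grip block on its middle, 14 wide (x), 44 long (y), 44 tall. This point: centre of the block, 32 mm above the bar's underside, 22 above the strip's top. z up. Same when turned by half a turn.
- seat (a point): Fixed: midway between the two grey supports, at seat height (77 mm over the table); the middle of the laid bar's underside belongs here, bar along y; z up. Supports 95 mm to either side along y; each seat 30 mm long (y), between cheeks 32 mm apart (x) and 10 high. The white reservoir's top between them is 2 mm below the seats. The neck axis is 70 mm away along +x.
- neck (a point): Fixed: on the upright neck axis, at the shoulder on which the cap's underside rests, 90 mm over the table; axes as seat. A pump tower 60 x 60 mm, 123 tall over the table, is centred at x +20, y +125 mm from here. Thread hand drawn anew each time; locked, the cap has 1.5 mm of vertical play. Turned the right way the cap ends at a stop after 95 to 115 degrees, still free to lift.
- cap_center (a point): Black ribbed cap, 0.06 kg, 42 mm diameter, 48 tall, on the neck; this point is on its axis, 24 mm above its underside. Grip the solid upper 28 mm. Quarter-turn thread: the right way it turns easily and lifts straight off once turned 65 degrees; the wrong way it stops hard after 10 to 30 degrees and will not lift. It does not rise as it turns, and slips in the fingers if forced. Clear 20 mm up.
- plate: Bystander: white 96-well plate, 85 x 127 x 14 mm, on the table; origin at the centre of its underside. Leave alone.
- tipbox: Bystander: pale tip box, 85 x 122 x 63 mm, on the table; origin at the centre of its underside. Leave alone.
- vial: Bystander: amber jar with white lid, 48 mm diameter, 80 tall, on the table; origin at the centre of its underside. Leave alone.
Not all that is in view belongs to the job. Leave any red look-alike of the part that bears bar_grip alone.

How it is judged:
By the outcome, as a careful person would: the job done as asked, in the order asked, and still so for the second after the job is handed in, while the arm keeps its last pose, push and grip.
It also fails if it takes over 67 s, if anything falls off the work surface, if the arm or the gripper's body presses on something with over 40 N, if the wrist force passes 120 N, or if a joint passes its speed limit or range.

### The arm

A 6-joint arm with a two-finger parallel gripper is mounted at the origin on the work surface. World frame = base frame: x ahead of the robot, y to its left, z up, the work surface at z = 0. Lengths are in m, angles in rad, forces in N, time in s.
With the tool pointing down it reaches from about 0.3 to 0.875 m from the base axis. Payload 4.2 kg.
Tool frame: the origin (TCP) lies between the finger pads; the fingertips stand 19 mm ahead of it and the grasp point (between the pads) is the TCP; z points along the fingers, y is the line along which they close (so a half turn about z gives the same grasp; the last joint's range is limited). The gripper opens to 85 mm and grips with 20 to 120 N. Pads are 22 mm wide; open, the fingers measure 114 mm over their backs; the gripper's body (76 mm by 85 mm) begins 54 mm behind the grasp point. The pads swing forward as they close: fully open they stand 13 mm farther back than shut.
Start: joints at [1.25, 0.32, 1.565, -0, 1.257, -0.02], TCP at [0.17, 0.549, 0.25] pointing down, gripper open.
Joint ranges: [-3.11, 3.11], [-0.84, 2.01], [0.21, 2.61], [-1.34, 4.49], [0.05, 2.63], [-2.56, 2.56]. Speed limits (rad/s): [2.57, 2.57, 3.14, 3.14, 3.14, 3.14].

### API

Orientations are given as a rotation vector (axis times angle).
In Python, from plant import ctrl gives the robot as it stands. The module is installed in compiled form; this text tells all that it offers. Calls block until the motion is done:
- ctrl.move_to(position, orientation): joint-space move of the TCP to a pose.
- ctrl.movel(position, feed=0.15, orientation=None, guard=None): straight line of the TCP; orientation=None keeps the orientation; feed is the mean speed in m/s. With guard (N) it stops when the force on the tool has changed by that much, and returns True; else False.
- ctrl.set_joints(angles): joint-space move.
- ctrl.ungrasp() and ctrl.grab(effort=None): open the fingers fully, or close them until they stop; effort is the grip in N (None keeps the last).
- ctrl.pause(seconds).
- ctrl.solve_ik(position, orientation): joint angles nearest the present ones, or None.
- ctrl.snapshot(name): name is "side" or "top" or "wrist"; returns a dict with "image" (400x640x3 uint8, blue, green, red), "K" (3x3 intrinsics, pixels), "R" (3x3) and "t" (3): a world point X has camera coordinates R X + t; the wrist camera has in their place "tool_from_camera" (4x4, takes a point from camera to tool coordinates, whose origin is the TCP and whose axes are the flange's). Camera axes: x right, y down, z forward; pixel columns grow to the right and rows downward; lengths in m; the calibration is good to about 2 mm. A picture is of the moment at which its call begins: read the wrist's pose just before it. There is no depth.
A pose or a line that the arm cannot do raises ctrl.MotionError and nothing moves.
- ctrl.sign_off(): hands the job in; it is judged then, once.
Readings, each from a call of its own:
- ctrl.current_time(): time.
- ctrl.current_joints(): joint angles.
- ctrl.current_qvel(): joint speeds.
- ctrl.current_effort(): joint torques, N m.
- ctrl.current_eef_pos(): TCP position.
- ctrl.current_tcp_rot(): TCP orientation.
- ctrl.current_wrist_force(): force on the tool from outside, world axes, zero at the start.
- ctrl.current_wrist_torque(): the same for the moment, N m.
- ctrl.current_gripper_width(): finger opening in m.
- ctrl.current_grip_force(): force on a finger pad.
Only numpy, scipy, OpenCV 4.12 (cv2) and the standard library are available. Lean on these libraries where they do the work, as an engineer would, in place of code of your own. Each camera call takes 0.05 s, during which the arm holds its last target. There are 200 camera calls.

## Working session

There is one attempt and no reset: what is moved stays moved. The work goes in short steps, each a Python script; the robot and the scene stay as the last script left them, time stands still between calls to the robot, and variables do not carry over. Pictures are saved under pics/ and viewed, at most 10 in all, crops included, and the job is handed in when it is done.

```bash
mkdir -p pics; python3 - <<'E'
from plant import ctrl
import cv2,numpy as np,pickle
for n in("top","side","wrist"):
    s=ctrl.snapshot(n); cv2.imwrite(f"pics/{n}0.png",s["image"]); pickle.dump(s,open(f"{n}0.pkl","wb"))
    print(n,{k:np.round(v,4).tolist() for k,v in s.items() if k!="image"})
print(ctrl.current_eef_pos(),ctrl.current_tcp_rot(),ctrl.current_time())
E
```

```text
top {'K': [[385.393, 0.0, 314.1083], [0.0, 385.393, 202.6744], [0.0, 0.0, 1.0]], 'R': [[-0.0192, -0.9998, -0.0026], [-0.9981, 0.0193, -0.0581], [0.0582, 0.0015, -0.9983]], 't': [-0.0566, 0.4823, 1.1236]}
side {'K': [[400.8912, 0.0, 325.332], [0.0, 400.8912, 198.5768], [0.0, 0.0, 1.0]], 'R': [[0.8234, -0.5674, -0.0043], [-0.3689, -0.5297, -0.7638], [0.4311, 0.6305, -0.6455]], 't': [-0.4348, 0.226, 0.8963]}
wrist {'K': [[277.9243, 0.0, 318.9207], [0.0, 277.9243, 201.273], [0.0, 0.0, 1.0]], 'tool_from_camera': [[0.0007, -0.9513, -0.3083, 0.0793], [1.0, 0.0005, 0.0007, -0.0007], [-0.0005, -0.3083, 0.9513, -0.123], [0.0, 0.0, 0.0, 1.0]]}
[0.17024868 0.54888565 0.24966777] [-4.70602700e-01 -3.10592032e+00  2.08771190e-03] 0.15
```

View pics/top0.png

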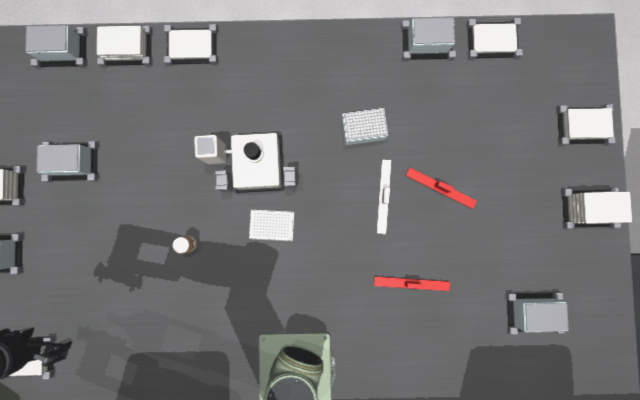

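View pics/side0.png

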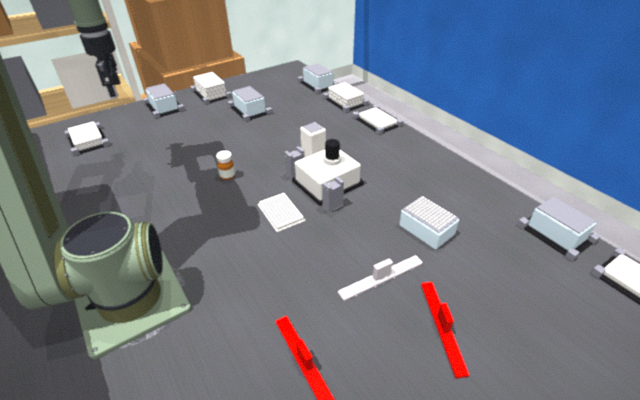

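The top view shows these candidates for the bar: white at (384,196), red at (442,187) and red at (412,284). I choose the white one. The supports are at (222,180) and (290,176), and the cap is at (252,151). Next I compute rough positions and look at the bar from close by.

```bash
cat > h.py <<'E'
from plant import ctrl
import cv2,numpy as np,pickle
from scipy.spatial.transform import Rotation as Ro
def ori(deg): return (Ro.from_euler('z',deg,degrees=True)*Ro.from_rotvec([np.pi,0,0])).as_rotvec()
def pix2w(s,uv,z):
    d=np.linalg.inv(s["K"])@[uv[0],uv[1],1.]; C=-s["R"].T@s["t"]; d=s["R"].T@d
    return C+d*(z-C[2])/d[2]
def wsnap(name):
    p=ctrl.current_eef_pos(); r=Ro.from_rotvec(ctrl.current_tcp_rot()).as_matrix()
    s=ctrl.snapshot("wrist"); T=np.eye(4);T[:3,:3]=r;T[:3,3]=p
    M=np.linalg.inv(T@s["tool_from_camera"]); s["R"]=M[:3,:3]; s["t"]=M[:3,3]
    cv2.imwrite(f"pics/{name}.png",s["image"]); pickle.dump(s,open(name+".pkl","wb")); return s
def w2p(s,X):
    c=s["R"]@np.array(X)+s["t"]; c=s["K"]@c; return c[:2]/c[2]
E
python3 - <<'E'
from h import *
np.set_printoptions(precision=4,suppress=True)
s=pickle.load(open("top0.pkl","rb"))
for n,uv,z in[("barend1",(386,160),.01),("barend2",(382,233),.01),("grip",(386,194),.054),("supL",(222,180),.087),("supR",(290,176),.087),("cap",(252,151),.138),("vial",(181,244),.08),("plate",(272,225),.014)]:print(n,pix2w(s,uv,z))
b=.5*(pix2w(s,(386,160),.01)+pix2w(s,(382,233),.01))
m=.5*(pix2w(s,(222,180),.087)+pix2w(s,(290,176),.087))
for y in(90,-90,180,0):
  print(y,ctrl.solve_ik([b[0],b[1],.25],ori(y)),ctrl.solve_ik([m[0],m[1],.25],ori(y)))
ctrl.move_to([b[0],b[1],.25],ori(90)); wsnap("w1"); print(ctrl.current_time(),ctrl.current_joints())
E
```

```text
barend1 [ 0.6045 -0.2825  0.01  ]
barend2 [ 0.3879 -0.2642  0.01  ]
grip [ 0.4995 -0.2712  0.054 ]
supL [0.5448 0.1882 0.087 ]
supR [ 0.5522 -0.0005  0.087 ]
cap [0.6142 0.0959 0.138 ]
vial [0.3699 0.3043 0.08  ]
plate [0.4177 0.0593 0.014 ]
90 [-0.5238  0.3065  1.5846  0.      1.2505 -0.5238] [ 0.1488  0.2907  1.6076 -0.      1.2434  0.1488]
-90 None None
180 [-0.5238  0.3065  1.5846  0.      1.2505 -2.0946] [ 0.1488  0.2907  1.6076  0.      1.2434 -1.422 ]
0 [-0.5238  0.3065  1.5846 -0.      1.2505  1.047 ] [ 0.1488  0.2907  1.6076 -0.      1.2434  1.7196]
3.3 [-0.5226  0.3064  1.5846  0.0002  1.2505 -0.5237]
```

View pics/w1.png

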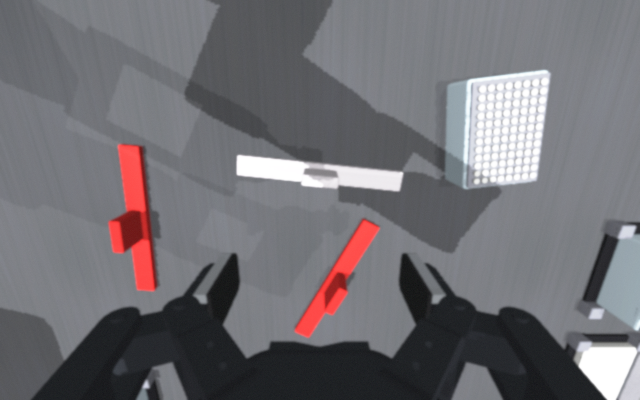

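The close crop confirms the choice: the white bar is at (320,175) with its block top at about (321,175), and the red ones are clearly separate. I measure it now and take one look at the seat before grasping.

```bash
python3 - <<'E'
from h import *
np.set_printoptions(precision=4,suppress=True)
s=pickle.load(open("w1.pkl","rb")); im=s["image"].astype(int)
m=((im.min(2)>165)).astype(np.uint8); n,l,st,c=cv2.connectedComponentsWithStats(m)
k=l[168,260]; print(st[k])
def mid(u): r=np.where(l[:,u]==k)[0]; return (u,r.min(),r.max())
P=[]
for u in list(range(242,298,6))+list(range(344,400,6)):
    a=mid(u); P.append(pix2w(s,(u,(a[1]+a[2])/2),.01)[:2])
P=np.array(P); d=np.polyfit(P[:,0],P[:,1],1); print("slope deg",np.degrees(np.arctan(d[0])),"resid",P[:,1]-np.polyval(d,P[:,0]))
xs=np.where((l==k).any(0))[0]; e=[pix2w(s,(u,(mid(u)[1]+mid(u)[2])/2),.01) for u in(xs.min(),xs.max())]; print(xs.min(),xs.max(),e,np.linalg.norm(e[0]-e[1]),.5*(e[0]+e[1]))
print("blocktop",pix2w(s,(321,175),.054))
ctrl.move_to([.50,.094,.25],ori(180)); wsnap("w2"); print(ctrl.current_time())
i=cv2.imread("pics/w1.png")[130:230,220:420]; j=cv2.resize(i,None,fx=3,fy=3); v=cv2.imread("pics/w2.png")
cv2.imwrite("pics/c.png",np.vstack([cv2.resize(v,(720,450)),np.pad(j[:,:,:],((0,0),(0,120),(0,0)))[100:250]]))
E
```

```text
[ 236  155  167   36 3305]
slope deg -5.729009965535872 resid [ 0.0004 -0.0002 -0.      0.0001 -0.0004  0.0004 -0.0002 -0.      0.0001
 -0.0004  0.      0.0001  0.0003 -0.0003 -0.0001  0.      0.0002  0.0003
 -0.0002 -0.0001]
236 402 [array([ 0.387, -0.263,  0.01 ]), array([ 0.6069, -0.274 ,  0.01  ])] 0.22022471331939666 [ 0.4969 -0.2685  0.01  ]
blocktop [ 0.4987 -0.2651  0.054 ]
4.725
```

View pics/w2.png

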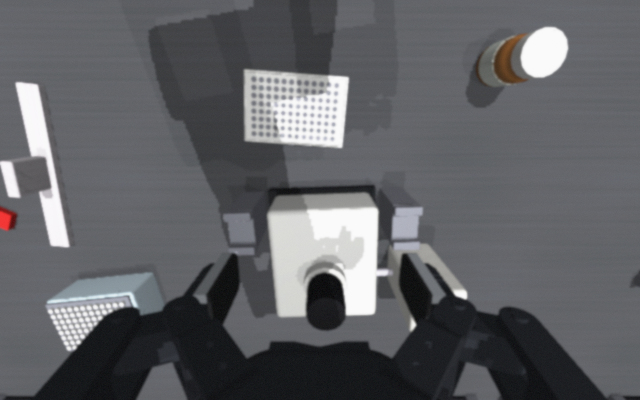

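View pics/c.png

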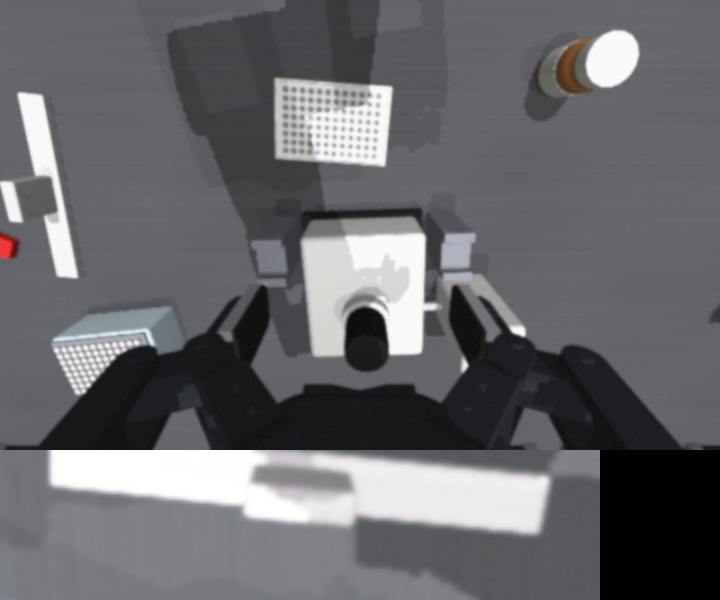

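The seat look shows the left support at about (242,230) and the right support at about (405,228). The cap top is at (325,310). I zoom in on the cheeks to get the seat pose.

```bash
python3 - <<'E'
import cv2,numpy as np
v=cv2.imread("pics/w2.png")
f=lambda a:cv2.resize(a,None,fx=6,fy=6,interpolation=cv2.INTER_CUBIC)
a=f(v[180:270,215:275]);b=f(v[180:270,375:435])
o=np.hstack([a,b])
for i in range(0,o.shape[0],60): cv2.putText(o,str(180+i//6),(0,i+4),0,.4,(0,0,255),1); o[i,::8]=(0,0,255)
for q in range(0,720,60): cv2.putText(o,str((215 if q<360 else 315)+q//6),(q,12),0,.4,(0,255,0),1); o[::8,q]=(0,255,0)
cv2.imwrite("pics/sup.png",o)
E
```

```text
(no output)
```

View pics/sup.png

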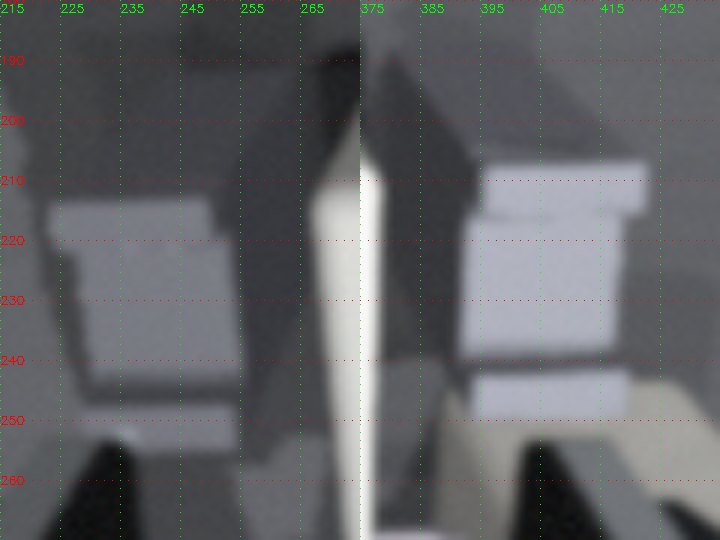

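```bash
python3 - <<'E'
from h import *
np.set_printoptions(precision=4,suppress=True)
s=pickle.load(open("w2.pkl","rb"))
g=lambda u,v,z=.087:pix2w(s,(u,v),z)[:2]
L={'no':g(236.5,213.2),'ni':g(238,220.3),'fi':g(241,247.3),'fo':g(241.7,255.3)}
R={'no':g(409.2,207.2),'ni':g(409,215.7),'fi':g(407,241.7),'fo':g(406.5,250)}
for D in(L,R): print(D, "gap",np.linalg.norm(D['ni']-D['fi']),(D['ni']+D['fi'])/2,(D['no']+D['fo'])/2)
Lc=(L['ni']+L['fi'])/2;Rc=(R['ni']+R['fi'])/2
d=Rc-Lc; m=(Lc+Rc)/2; print("mid",m,"dist",np.linalg.norm(d),"yaw",np.degrees(np.arctan2(-d[0],d[1])))
yaw=np.arctan2(-d[0],d[1]); x=np.array([np.cos(yaw),np.sin(yaw)])
n=m+.07*x; print("neck pred",n,"cap top pixel seen",g(325.5,311,.138), w2p(s,[*n,.138]))
t=pickle.load(open("top0.pkl","rb"));print("top: cap pred",w2p(t,[*n,.138]),"mid sup", w2p(t,[*Lc,.087]),w2p(t,[*Rc,.087]))
# bar re-fit
b=pickle.load(open("w1.pkl","rb"));th=np.radians(-5.73)
print(w2p(b,[.497,-.2685,.054]))
for a in(-.11,.11): print(a,w2p(b,[.497+a*np.cos(th),-.2685+a*np.sin(th),.01]))
for a in(-.11,.11): print('top',w2p(t,[.497+a*np.cos(th),-.2685+a*np.sin(th),.01]))
E
```

```text
{'no': array([0.5273, 0.0025]), 'ni': array([0.5356, 0.0034]), 'fi': array([0.5688, 0.0038]), 'fo': array([0.5791, 0.0037])} gap 0.033192550907256015 [0.5522 0.0036] [0.5532 0.0031]
{'no': array([0.5204, 0.1913]), 'ni': array([0.5303, 0.192 ]), 'fi': array([0.5619, 0.1929]), 'fo': array([0.5724, 0.1933])} gap 0.0315808985009362 [0.5461 0.1925] [0.5464 0.1923]
mid [0.5492 0.098 ] dist 0.18896963950402199 yaw 1.869347078112113
neck pred [0.6191 0.1003] cap top pixel seen [0.6146 0.0996] [326.1889 314.6449]
top: cap pred [250.3395 149.2144] mid sup [288.513  176.0227] [220.4638 179.5563]
[319.5453 177.835 ]
-0.11 [236.072  161.8957]
0.11 [401.2691 178.5215]
top [379.7432 233.1742]
top [384.9744 159.3775]
```

```bash
python3 - <<'E'
from h import *
np.set_printoptions(precision=4,suppress=True)
s=pickle.load(open("w1.pkl","rb")); im=s["image"].astype(int)
l=(im.min(2)>165)&(np.arange(400)[:,None]>150)&(np.arange(400)[:,None]<195)
P=np.array([pix2w(s,(u,np.where(l[:,u])[0].mean()),.01)[:2] for u in list(range(242,296,3))+list(range(346,400,3))])
d=np.polyfit(P[:,0],P[:,1],1); y=np.polyval(d,.497); print(np.degrees(np.arctan(d[0])),y)
yaw=90+np.degrees(np.arctan(d[0])); c=[.497,y]
ctrl.move_to([*c,.15],ori(yaw))
ctrl.movel([*c,.037],feed=.1,guard=15) and print("contact")
print(ctrl.current_eef_pos())
ctrl.grab(50); print(ctrl.current_gripper_width(),ctrl.current_grip_force(),ctrl.current_time())
ctrl.movel([*c,.22],feed=.2); print(ctrl.current_gripper_width(),ctrl.current_wrist_force(),ctrl.current_eef_pos())
wsnap("w3")
E
```

```text
-5.733780600673654 -0.27224336344977884
[ 0.4974 -0.2725  0.0376]
0.04368389308634716 51.671342253685 7.8917
0.043104159468111504 [-0.5771  0.5234 -0.92  ] [ 0.4962 -0.2718  0.2185]
```

View pics/w3.png

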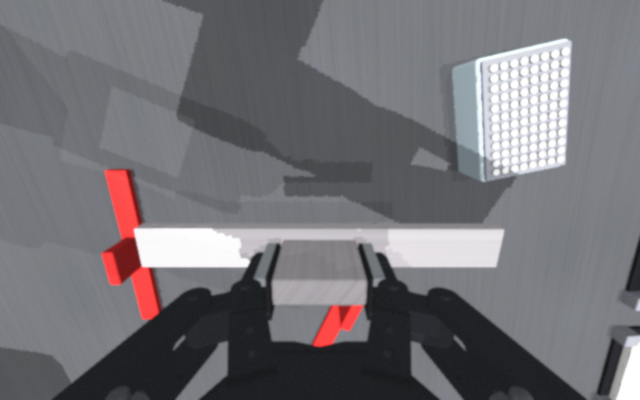

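The bar is held level and straight, with strip edges at rows 228 to 268 and ends at columns 135 and 503. I check its lateral offset against the model.

```bash
python3 - <<'E'
from h import *
np.set_printoptions(precision=1,suppress=True)
s=pickle.load(open("w3.pkl","rb")); M=np.linalg.inv(s["tool_from_camera"])
def p(X): c=s["K"]@(M@[*X,1])[:3]; return c[:2]/c[2]
for n,X in dict(topNear=(-.013,.08,.0275),topFar=(.013,.08,.0275),botFar=(.013,.08,.0375),eL=(0,-.11,.0275),eR=(0,.11,.0275),blkFar=(.007,0,-.0165),blkNear=(-.007,0,-.0165),blkFarB=(.007,0,.0275)).items(): print(n,p(X))
g=s["image"].mean(2)
for u in(210,430,160,480): print(u,np.round(g[220:276,u]).astype(int).tolist())
E
```

```text
topNear [449.3 267.2]
topFar [455.7 228.4]
botFar [448.1 221.9]
eL [136.6 248.1]
eR [502.2 248.3]
blkFar [319.7 280.5]
blkNear [319.7 306.8]
blkFarB [319.5 237.6]
210 [124, 126, 128, 133, 139, 142, 142, 160, 214, 247, 253, 254, 254, 254, 254, 254, 254, 254, 254, 254, 254, 254, 254, 253, 252, 252, 252, 252, 252, 252, 251, 251, 252, 252, 252, 253, 252, 252, 252, 252, 252, 252, 252, 251, 251, 248, 235, 183, 135, 122, 121, 121, 120, 122, 122, 120]
430 [90, 92, 99, 114, 130, 136, 137, 143, 164, 195, 219, 226, 228, 230, 232, 233, 234, 234, 232, 231, 229, 227, 227, 227, 228, 229, 228, 229, 228, 228, 230, 230, 229, 229, 230, 229, 231, 230, 229, 228, 229, 229, 229, 229, 229, 227, 212, 172, 140, 129, 128, 128, 127, 128, 127, 127]
160 [122, 123, 127, 132, 136, 137, 140, 162, 215, 245, 251, 252, 252, 253, 253, 252, 253, 252, 252, 252, 251, 251, 251, 251, 252, 252, 252, 252, 252, 251, 251, 251, 251, 252, 252, 252, 252, 252, 252, 252, 252, 252, 251, 251, 251, 248, 233, 183, 139, 129, 129, 128, 128, 127, 126, 128]
480 [93, 92, 98, 115, 129, 134, 136, 141, 158, 190, 217, 225, 228, 230, 230, 232, 232, 233, 233, 230, 229, 227, 227, 226, 228, 228, 228, 228, 228, 228, 228, 227, 227, 227, 227, 228, 229, 229, 229, 229, 229, 228, 227, 227, 229, 227, 214, 175, 142, 134, 131, 132, 133, 131, 132, 132]
```

```bash
python3 - <<'E'
from h import *
np.set_printoptions(precision=4,suppress=True)
t=np.array([.5492,.098]); o=ori(181.9)
ctrl.move_to([*t,.22],o); ctrl.movel([*t,.136],feed=.12); ctrl.pause(.3)
p=ctrl.current_eef_pos(); print(p,ctrl.current_time(),np.degrees(Ro.from_rotvec(ctrl.current_tcp_rot()).as_euler('zyx')))
s=wsnap("w4"); v=s["image"]
o=cv2.resize(v[170:320,100:540],None,fx=1.8,fy=1.8,interpolation=cv2.INTER_CUBIC)
f=lambda a:cv2.resize(a,None,fx=4,fy=4,interpolation=cv2.INTER_CUBIC)
o=np.hstack([f(v[190:310,110:200]),f(v[190:310,445:535])])
for i in range(0,480,40): o[i,::8]=(0,0,255); cv2.putText(o,str(190+i//4),(0,i+4),0,.4,(0,0,255),1)
for q in range(0,720,40): o[::8,q]=(0,255,0); cv2.putText(o,str((110 if q<360 else 355)+q//4),(q,10),0,.35,(0,255,0),1)
cv2.imwrite("pics/w4c.png",o)
E
```

```text
[0.5495 0.0981 0.1366] 11.5583 [ 178.0977    0.0642 -179.9886]
```

View pics/w4c.png

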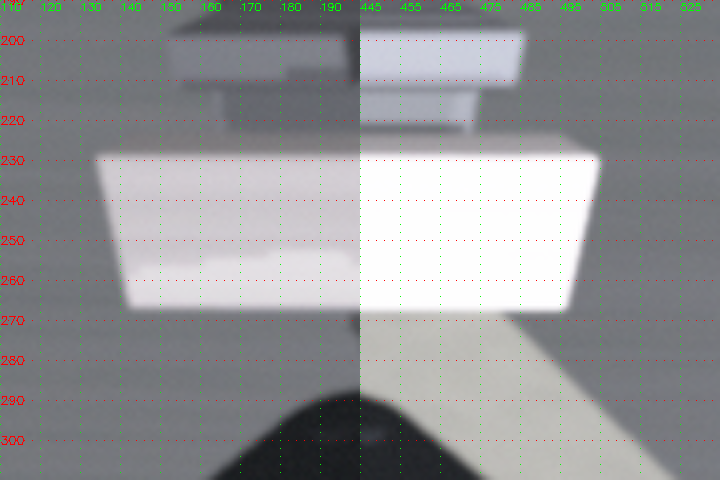

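```bash
python3 - <<'E'
from h import *
np.set_printoptions(precision=4,suppress=True)
s=pickle.load(open("w4.pkl","rb"))
g=s["image"].mean(2)
for u in(165,180,185,455,465,475): print(u,np.round(g[192:232,u]).astype(int).tolist())
for v in(203,206): print(v,np.round(g[v,145:158]).astype(int).tolist(),np.round(g[v,478:492]).astype(int).tolist())
q=lambda u,v,z=.087:pix2w(s,(u,v),z)[:2]
a=np.radians(1.9);X=np.array([np.cos(a),np.sin(a)]);Y=np.array([-np.sin(a),np.cos(a)]);t=np.array([.5495,.0981])
for n,u,v in[("Lo",170,198.5),("Li",170,210.5),("Ro",470,198),("Ri",470,211.5),("Lend",152.5,205),("Rend",485,205)]:
  d=q(u,v)-t; print(n,d@X,d@Y)
E
```

```text
165 [81, 84, 83, 81, 80, 85, 101, 118, 129, 131, 132, 130, 130, 130, 129, 129, 128, 122, 109, 104, 106, 114, 117, 117, 118, 117, 116, 120, 123, 123, 122, 122, 125, 124, 125, 133, 154, 183, 200, 205]
180 [81, 83, 84, 80, 79, 85, 101, 119, 128, 133, 131, 131, 131, 131, 130, 127, 124, 118, 109, 103, 102, 103, 106, 105, 105, 105, 105, 106, 105, 105, 110, 116, 119, 125, 126, 132, 155, 183, 200, 205]
185 [80, 83, 85, 81, 81, 87, 101, 120, 129, 132, 130, 131, 132, 129, 122, 111, 106, 105, 104, 102, 101, 104, 106, 105, 105, 105, 105, 106, 105, 105, 108, 116, 121, 124, 126, 133, 154, 184, 201, 205]
455 [99, 107, 115, 109, 114, 140, 177, 200, 210, 210, 211, 210, 210, 210, 210, 207, 201, 190, 179, 163, 152, 162, 172, 172, 172, 173, 171, 167, 151, 126, 117, 130, 149, 157, 161, 171, 204, 239, 252, 254]
465 [100, 106, 114, 111, 113, 141, 179, 203, 210, 211, 210, 211, 211, 211, 210, 209, 202, 189, 178, 162, 152, 162, 171, 173, 172, 172, 171, 168, 152, 126, 116, 132, 149, 158, 160, 170, 203, 239, 252, 254]
475 [113, 109, 111, 107, 113, 142, 180, 203, 209, 210, 211, 211, 211, 210, 211, 207, 202, 189, 175, 158, 134, 127, 128, 127, 125, 122, 122, 122, 120, 121, 125, 138, 151, 156, 161, 168, 199, 236, 251, 254]
203 [117, 119, 118, 118, 117, 117, 120, 124, 129, 128, 130, 131, 129] [211, 210, 211, 210, 210, 207, 191, 162, 133, 119, 117, 117, 117, 115]
206 [119, 120, 119, 119, 119, 118, 119, 123, 126, 129, 129, 130, 130] [209, 210, 210, 209, 209, 200, 177, 143, 125, 118, 117, 118, 118, 118]
Lo -0.025400189214371528 -0.09731097061738148
Li -0.017104036175163963 -0.09868004286678576
Ro -0.025857597459544242 0.09776098679871932
Ri -0.016514583427251695 0.09934110545306948
Lend -0.020928826260951727 -0.10950949613363198
Rend -0.021055865809461668 0.10841182117162702
```

The alignment is within about 0.5 mm. I lower, release and retreat.

```bash
python3 - <<'E'
from h import *
np.set_printoptions(precision=4,suppress=True)
t=np.array([.549,.0978])
print(ctrl.movel([*t,.1135],feed=.04,guard=8),ctrl.current_eef_pos(),ctrl.current_wrist_force())
ctrl.ungrasp(); print(ctrl.current_wrist_force(),ctrl.current_gripper_width())
ctrl.movel([*t,.24],feed=.2)
# back off so the camera sees bar and cap
ctrl.movel([.56,.098,.27],feed=.2)
wsnap("w5"); s=ctrl.snapshot("side");cv2.imwrite("pics/side5.png",s["image"])
v=cv2.imread("pics/w5.png"); q=cv2.resize(s["image"][110:220,270:390],None,fx=2.5,fy=2.5)
cv2.imwrite("pics/w5c.png",np.vstack([v[:310],np.pad(q,((0,0),(0,640-q.shape[1]),(0,0)))])); print(ctrl.current_time(),ctrl.current_joints())
E
```

```text
True [0.5485 0.0977 0.1146] [-0.3588 -0.1426  3.5185]
[-0.0499 -0.2341 -0.0749] 0.08554137913853611
13.825 [ 0.153   0.3006  1.5469  0.      1.301  -1.4509]
```

View pics/w5c.png

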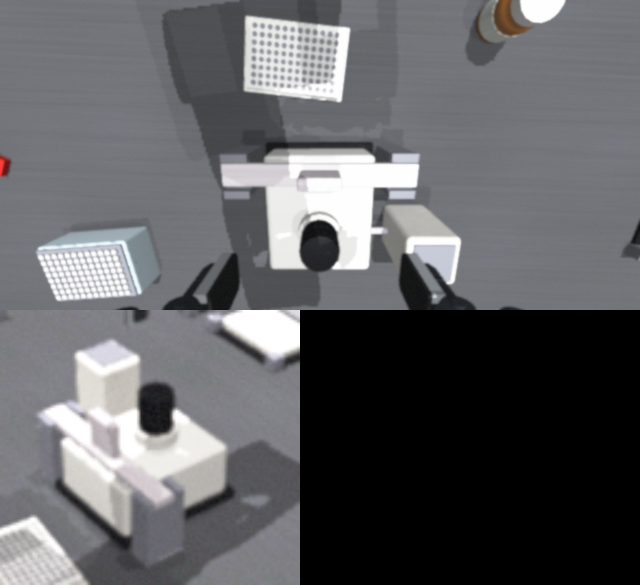

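The bar lies flat in both supports and is released. The cap top is at about (319,252). I grip the cap and try a counter-clockwise turn in small steps, watching the torque.

```bash
python3 - <<'E'
from h import *
np.set_printoptions(precision=4,suppress=True)
s=pickle.load(open("w5.pkl","rb")); im=s["image"]
m=(im.max(2)<60).astype(np.uint8); m[:200]=0;m[285:]=0;m[:,:285]=0;m[:,355:]=0
l=cv2.connectedComponents(m)[1]; k=l[252,319]; ys,xs=np.where(l==k)
r=xs.max()-xs.min()+1; print(xs.min(),xs.max(),ys.min(),ys.max())
c=pix2w(s,((xs.min()+xs.max())/2,ys.max()+.5-r/2),.138); a=np.radians(1.9)
pred=np.array([.549,.098])+.07*np.array([np.cos(a),np.sin(a)]); print(c,pred)
if np.linalg.norm(c[:2]-pred)>.006: raise SystemExit
c=(c[:2]+pred)/2; np.save("c.npy",c)
ctrl.move_to([*c,.24],ori(130)); print(ctrl.movel([*c,.130],feed=.12,guard=10),ctrl.current_eef_pos())
ctrl.grab(60); print(ctrl.current_gripper_width(),ctrl.current_eef_pos(),ctrl.current_wrist_force(),ctrl.current_wrist_torque(),ctrl.current_time())
for d in range(4,41,4):
    ctrl.move_to([*c,.130],ori(130+d)); T=ctrl.current_wrist_torque(); print(d,T,ctrl.current_wrist_force())
    if abs(T[2])>.5: break
print(ctrl.current_time())
E
```

```text
301 337 221 270
[0.6166 0.0995 0.138 ] [0.619  0.1003]
False [0.6184 0.1    0.1309]
0.04046245432716645 [0.6184 0.1001 0.1308] [1.7666 0.7174 4.6287] [ 0.0928 -0.0773 -0.0221] 16.2333
4 [0.0366 0.0391 0.0475] [0.9275 0.2154 4.9907]
8 [-0.001  -0.1343  0.0249] [0.9807 0.2979 4.6291]
12 [ 0.01   -0.1244  0.0789] [ 1.594  -0.3399  4.9577]
16 [-0.0287 -0.125   0.0583] [ 0.9056 -0.3741  5.3145]
20 [-0.0705 -0.1178  0.0687] [0.391  0.7115 5.4847]
24 [-0.0112 -0.1412  0.0589] [ 0.8535 -0.1551  4.92  ]
28 [-0.043   0.0288  0.1216] [0.8587 0.2472 4.6425]
32 [-0.0588  0.0156  0.0226] [-0.2012  0.2788  5.7505]
36 [-0.0529  0.0185  0.0657] [0.4107 0.4846 5.801 ]
40 [-0.0511 -0.0006  0.0794] [-0.3745  0.2435  5.5438]
18.7333
```

It turns freely past 30°, so this is the right way. I continue to 84° and lift.

```bash
python3 - <<'E'
from h import *
np.set_printoptions(precision=4,suppress=True)
c=np.load("c.npy")
for d in range(46,89,6):
    ctrl.move_to([*c,.130],ori(130+d)); T=ctrl.current_wrist_torque()
    if abs(T[2])>.5: print("stop",d,T);break
print(d,T,ctrl.current_eef_pos())
b=ctrl.movel([*c,.136],feed=.03,guard=15); print(b,ctrl.current_eef_pos(),ctrl.current_wrist_force())
if not b:
    ctrl.movel([*c,.2105],feed=.06,guard=15); ctrl.pause(.5); print(ctrl.current_eef_pos(),ctrl.current_wrist_force(),ctrl.current_gripper_width(),ctrl.current_qvel())
s=ctrl.snapshot("side"); wsnap("w6")
q=cv2.resize(s["image"][60:220,260:420],None,fx=2.5,fy=2.5); w=cv2.imread("pics/w6.png")
cv2.imwrite("pics/f.png",np.hstack([q,cv2.resize(w,(400,250),interpolation=cv2.INTER_AREA)[:, :].repeat(1,0) if 0 else np.pad(cv2.resize(w,(400,250)),((0,150),(0,0),(0,0)))])); print(ctrl.current_time())
E
```

```text
88 [-0.0128 -0.0816  0.0905] [0.6186 0.0998 0.1308]
False [0.6183 0.0997 0.1362] [ 3.4618 -1.8034  1.457 ]
[0.6178 0.0999 0.2105] [ 0.3045 -0.4273 -0.3832] 0.04042215446386731 [ 0.0003 -0.0002  0.0003  0.0004 -0.0024 -0.0016]
23.075
```

View pics/f.png

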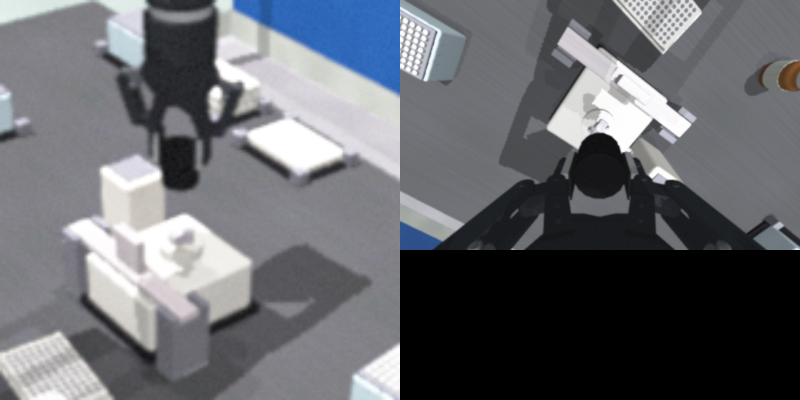

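The cap is held upright about 80 mm above the bare neck, and the bar is still seated with the neighbouring labware undisturbed. I hand the job in.

```bash
python3 -c "
from plant import ctrl
print(ctrl.sign_off())"
```

```text
the job is handed in; nothing more can be done
None
```

I handed the job in at about 23 s on the robot's clock: the bar lies flat across its supports, and the cap came off counter-clockwise and is held upright about 80 mm above its neck.

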